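Clamp the cap of the sight-glass cell to its set force

TASK

Close the sight-glass cell on its oak plinth: swing the clamp beam over the brass cap until it rests against its stop, then screw the T-bar down (clockwise seen from above) until the sprung steel tab pops out of the side of the brass housing. Stop tightening as soon as the tab is out, since turning on from there soon cracks the glass, leave the clamp tight, keep the fingers off the tab and leave the other things on the bench where they are.

Things in the scene. Friction and masses are not known exactly. Their poses are not given: they have to be found in the camera images.
- clamp: the whole fixed apparatus: oak plinth 220 x 270 x 40 mm high carrying a round brass housing (90 mm diameter, its top 90 mm above the bench) with the glass cell on it. Origin on the bench under the cell's vertical axis. In its own frame, y points from the beam's pivot post (115 mm away, at -y) to the cell, x to the side where the tab comes out, z up.
- beam (a joint): angle in rad of the clamp beam, a dark steel bar 22 mm wide and 16 mm thick (top 196 mm above the bench) turning level about its post: 0 against the stop with the screw exactly over the cap, growing anticlockwise seen from above (starts 0.5 to 1.05). Stiff friction, about 0.45 N m; it stays where it is left.
- pivot (a point): the beam's turning axis, at the top of the beam (196 mm above the bench).
- stud (a point): middle of the upright round steel push-stud near the free end of the beam, 185 mm from the pivot axis: 14 mm in diameter, standing 40 mm up from the beam's top; this point is 22 mm above the beam's top.
- tbar (a point): middle of the steel T-bar on top of the clamp screw, 115 mm from the pivot axis: a bar 60 mm long (its y axis), 12 mm thick (its x axis) and 20 mm high, centred on the screw's axis; its underside starts 26 mm above the beam. It sinks 2.5 mm for each rad of clockwise turning. The screw resists with about 0.12 N m, a little more under load, and does not turn back by itself.
- screw (a joint): turn of the T-bar relative to the beam in rad, 0 at the start (bar lying along the beam), growing clockwise seen from above as it tightens. Hard ends at -0.8 and 7.
- cap: loose brass cap, 63 mm in diameter, 20 mm thick, lying in the rimmed tray on top of the glass. Origin at the centre of its underside. The screw's brass foot, hanging 2 to 6 mm above it at the start (set differently each time and not reported), presses on its middle.
- seat: sprung glass tube with the brass tray that carries the cap. Origin on the cell's axis, 90 mm above the bench at rest; under load it goes straight down (about 4 N to start it, then 3 N per mm). The tab is let go when it is about 4 mm down (some 16 N between cap and seat); the glass is rated to 20 N, reached about 5.4 mm down, that is some 0.5 rad of turning past the tab's release.
- tab: steel indicator tab in the brass housing, its face 22 mm wide and 12 mm high. Origin at the middle of its outer face, 72 mm above the bench; held in, the face is about 50 mm from the cell's axis along the clamp's x axis; it snaps out to about 63 mm and stays out.
- plug: bystander: small brass plug standing on the plinth, 24 mm in diameter, 26 mm high.
- seal: bystander: flat black rubber ring lying on the plinth, 36 mm in diameter.
- spanner: bystander: steel spanner, 160 mm, on the bench.
- beaker: bystander: glass beaker, 70 mm wide, 90 mm high.
- reagent: bystander: amber bottle, 60 mm wide, 130 mm high.
- spare_cap: bystander: spare brass cap lying on the bench, 63 mm wide, 20 mm high; not needed.
- driver: bystander: screwdriver, 180 mm, on the bench.
Mind the look-alikes: they are no part of the job. What is shaped like the cap but orange, pink or turquoise is not meant.

How it is judged:
By the outcome, as a careful person would: the job done as asked, in the order asked, and still so for the second after the job is handed in, with the robot touching nothing.
It also fails if it takes over 72 s, if anything falls off the work surface, if the arm or the gripper's body presses on something with over 40 N, if the wrist force passes 120 N, or if a joint passes its speed limit or range.

ROBOT

A 6-joint arm with a two-finger parallel gripper is mounted at the origin on the work surface. World frame = base frame: x ahead of the robot, y to its left, z up, the work surface at z = 0. Lengths are in mm, angles in degrees, forces in N, time in s.
With the tool pointing down it reaches from about 300 to 850 mm from the base axis. Payload 4.2 kg.
Tool frame: the origin (TCP) lies midway between the tips of the shut fingers; the grasp point (between the pads) lies 19 mm behind it (env.hold_point_z is the z of the grasp point in the tool frame, in mm); z points along the fingers, y is the direction in which the jaws open and shut (so a half turn about z gives the same grasp; the last joint's range is limited). The gripper opens to 91 mm and grips with 3 to 60 N. Pads are 32 mm wide; open, the fingers measure 118 mm over their backs; the gripper's body (76 mm by 178 mm) begins 60 mm behind the grasp point.
Start: joints at [-67.838, 18.312, 89.639, -0, 72.044, -1.146], TCP at [227.516, -528.09, 213.976] pointing down, gripper open.
Joint ranges: [-177.97, 177.97], [-48.28, 115.42], [12.27, 149.76], [-77.06, 257.06], [2.81, 150.46], [-146.56, 146.56]. Speed limits (degrees/s): [147.25, 147.25, 180, 180, 180, 180].

INTERFACE

Orientations are given as [roll, pitch, yaw] about the fixed x, y, z axes, in that order (R = Rz(yaw) Ry(pitch) Rx(roll)).
In Python, from workcell import env, grab_frame, camera_params, spotter gives the robot as it stands. The module is installed in compiled form; this text tells all that it offers.
- The arm moves only by the shell command python3 -m jog 'ROWS' [FORCE]. ROWS is text: rows parted by semicolons, each of 7 numbers parted by spaces: the turn, a rotation vector about the world's x, y, z in units of 5 degrees (1.0 is 5 degrees), then the shift along the world's x, y, z in units of 25 mm (1.0 is 25 mm), then the opening, from 0 (shut) to 1 (fully open). A call has 1 to 5 rows; each row is the pose to reach, as a shift and turn from the pose commanded when the call began; what a row does not reach only later rows make up. A row lasts 1/8 s, in which the tool goes at most 62.5 mm and 10.7 degrees, less where a joint would pass 70% of its speed; a pose out of reach is approached as far as the arm can. A call with a gripper value outside its range is refused whole. The fingers move at their own pace and stop on an object; FORCE is the grip in N (left out, the last holds). Time passes only in rows, so rows that repeat a pose let the fingers close. It gives the time, the measured TCP pose, the force and the opening at its end, in the units of the state.
- env.state(): the state, without advancing time (a new reading comes with each control period).
- grab_frame(name): name is "side" or "top"; returns the picture (400x640x3 uint8, red, green, blue); there is no depth.
- camera_params(name): a dict with "K" (3x3 intrinsics, pixels), "dist" ([k1, k2, p1, p2, k3] as OpenCV has them; the pictures are not rectified), "rvec" (rotation vector, rad) and "tvec" (3), from world to camera coordinates, as OpenCV has them. Camera axes: x right, y down, z forward; pixel columns grow to the right and rows downward; lengths in mm; the calibration is good to about 2 mm. A picture is of the moment at which its call begins. camera_params takes no time and is no camera call.
- env.job_done(): hands the job in, once; it reports no verdict.
Trained networks look in the newest picture that a camera, given by its name, has taken for a name from the list of things; names that differ only in an ending like _2 or _b are one class to them, and where a whole thing is asked for, a point or a joint stands for the part that bears it (a point fixed in the world has none). Each returns a list of dicts, best first, with "conf" (0 to 1); they miss things now and then, are a little off and sometimes report something else, mostly with a low value. They report only what shows in the picture. A call takes as long as a camera call. They do not tell look-alikes from the thing itself.
- spotter.look_for(query, camera): "box" ([left, top, width, height] in pixels, round what is visible of it).
- spotter.trace(query, camera): "region" (400x640 bool, what is visible of it) and "box" ([left, top, width, height] in pixels, round what is visible of it).
The state is a dict: "time_s": time; "qpos": joint angles; "qvel": joint speeds; "effort": joint torques, N m; "ee_pos": TCP position; "ee_rot": TCP orientation; "force": force on the tool from outside, world axes, zero at the start; "torque": the same for the moment, N m; "gripper_width": finger opening in mm.
Only numpy, scipy, OpenCV 4.12 (cv2) and the standard library are available. Lean on these libraries where they do the work, as an engineer would, in place of code of your own. Each camera call takes 0.05 s, during which the arm holds its last target. There are 200 camera calls.

## Working session

There is one attempt and no reset: what is moved stays moved. The work goes in short steps, Python scripts to look and compute and a shell command to move; the robot and the scene stay as the last step left them, time stands still between calls to the robot, and variables do not carry over. Pictures are saved under pics/ and viewed, about 8 in all and at most 12, crops included, and the job is handed in when it is done.

```bash
mkdir -p pics
cat > h.py <<'E'
import numpy as np, cv2
from workcell import env, grab_frame, camera_params, spotter
def save(cam,name,crop=None,scale=1):
    im=grab_frame(cam); o=im
    if crop: x,y,w,h=crop; o=im[y:y+h,x:x+w]
    o=cv2.resize(o,None,fx=scale,fy=scale,interpolation=cv2.INTER_CUBIC)
    cv2.imwrite('pics/'+name,o[...,::-1]); return im
def ray(cam,uv):
    p=camera_params(cam);R=cv2.Rodrigues(np.array(p['rvec'],float))[0];t=np.array(p['tvec'],float).ravel()
    n=cv2.undistortPoints(np.array([[uv]],float),np.array(p['K'],float),np.array(p['dist'],float)).ravel()
    return -R.T@t, R.T@np.array([n[0],n[1],1])
def atz(cam,uv,z):
    o,d=ray(cam,uv); return o+d*(z-o[2])/d[2]
def proj(cam,P):
    p=camera_params(cam)
    return cv2.projectPoints(np.array(P,float).reshape(-1,1,3),np.array(p['rvec'],float),np.array(p['tvec'],float),np.array(p['K'],float),np.array(p['dist'],float))[0].reshape(-1,2)
E
python3 - <<'E'
from h import *
a=save('top','t0.png'); b=save('side','s0.png')
for c in('top','side'):
    o,_=ray(c,(320,200)); print(c,o.round())
    for q in('clamp','stud','tbar','beam','cap','tab','seat','plug'):
        print(c,q,[(np.round(d['box']).tolist(),round(d['conf'],2)) for d in spotter.look_for(q,c)[:3]])
print(env.state())
E
```

```text
top [ 389.  -14. 1444.]
top clamp [([241.0, 139.0, 106.0, 90.0], 0.92), ([164.0, 269.0, 30.0, 55.0], 0.16)]
top stud [([263.0, 171.0, 63.0, 58.0], 0.7)]
top tbar []
top beam [([264.0, 166.0, 65.0, 60.0], 0.92)]
top cap [([270.0, 173.0, 27.0, 24.0], 0.89), ([210.0, 228.0, 20.0, 24.0], 0.7), ([253.0, 241.0, 18.0, 26.0], 0.68)]
top tab [([156.0, 199.0, 41.0, 48.0], 0.68)]
top seat [([267.0, 170.0, 30.0, 28.0], 0.67)]
top plug [([161.0, 158.0, 34.0, 27.0], 0.73)]
side [ 428.  878. 1097.]
side clamp [([248.0, 189.0, 81.0, 110.0], 0.87), ([281.0, 191.0, 46.0, 49.0], 0.42), ([256.0, 233.0, 7.0, 6.0], 0.24)]
side stud [([280.0, 190.0, 47.0, 52.0], 0.74), ([246.0, 333.0, 25.0, 38.0], 0.34), ([287.0, 131.0, 18.0, 32.0], 0.23)]
side tbar [([305.0, 197.0, 11.0, 21.0], 0.59)]
side beam [([282.0, 191.0, 48.0, 50.0], 0.92)]
side cap [([276.0, 226.0, 23.0, 20.0], 0.71), ([344.0, 249.0, 18.0, 19.0], 0.62), ([323.0, 311.0, 25.0, 22.0], 0.61)]
side tab []
side seat [([279.0, 233.0, 25.0, 19.0], 0.69)]
side plug []
{'time_s': 0.9, 'qpos': array([-6.78394205e+01,  1.83112884e+01,  8.96393689e+01, -3.64891590e-04,
        7.20434844e+01, -1.14490742e+00]), 'qvel': array([-0.01989822,  0.10146226, -0.0056834 , -0.04224595, -0.01142281,
        0.00647866]), 'effort': array([ 1.38818930e-03, -4.12329984e+01, -2.32232434e+01,  7.27202604e-02,
        3.76232271e-02,  3.44723503e-05]), 'ee_pos': array([ 227.50322337, -528.09576832,  213.97955904]), 'ee_rot': array([1.79994150e+02, 4.64116899e-04, 2.33055993e+01]), 'force': array([-0.13053014, -0.31320384,  0.1620954 ]), 'torque': array([ 0.03585294, -0.01489419,  0.02659213]), 'gripper_width': 90.68768866913639}
```

View pics/t0.png

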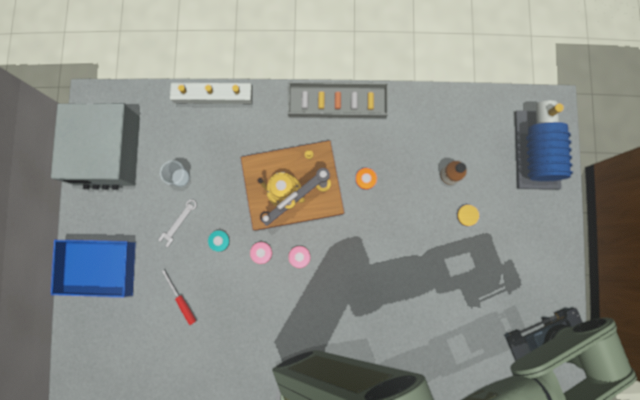

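View pics/s0.png

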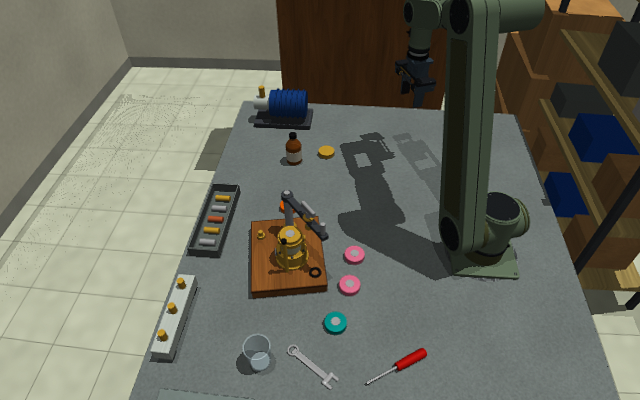

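Run:
```python
from h import *
a=grab_frame('top');b=grab_frame('side')
A=cv2.resize(a[130:240,230:360],(520,440),interpolation=cv2.INTER_CUBIC);B=cv2.resize(b[180:305,240:335],(334,440),interpolation=cv2.INTER_CUBIC)
cv2.imwrite('pics/c1.png',np.hstack([A,B[:,:280]])[...,::-1])
```

```text
(no output)
```

View pics/c1.png

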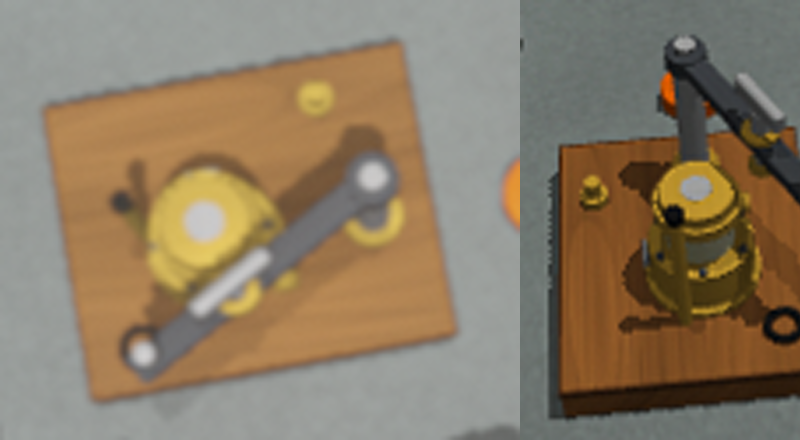

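Run:
```python
from h import *
f=lambda u,v,z:atz('top',(230+u/4,130+v/4),z)
P=f(372,177,204);S=f(142,352,236);T=f(230,283,242)
cs=[f(*c,40) for c in((43,106),(402,41),(456,335),(93,402))]
print('P',P.round(1),'S',S.round(1),'T',T.round(1))
print('PS',np.linalg.norm((S-P)[:2]),'PT',np.linalg.norm((T-P)[:2]))
C=np.array(cs);print(C.round(1)); print('sides',[np.linalg.norm(C[i]-C[(i+1)%4]).round() for i in range(4)])
yv=((C[0]-C[1])+(C[3]-C[2]))[:2];yv/=np.linalg.norm(yv)
ys=(S-P)[:2];ys/=np.linalg.norm(ys)
a=np.degrees(np.arctan2(yv[1],yv[0]));b=np.degrees(np.arctan2(ys[1],ys[0]))
print('clampy dir',a,'beam dir',b,'beam rad',np.radians(b-a))
print('cell',P[:2]+115*yv,'stud end',P[:2]+185*yv,'stud now',P[:2]+185*ys)
for z in(130,150,170):print('capctr',z,f(205,222,z).round(1))
# side check of pivot: crop (685,45)
print('side pivot',atz('side',(240+(685-520)*95/334,180+45*125/440),204).round(1))
```

```text
P [617.5 -11.1 204. ] S [498.6 130.5 236. ] T [542.2  76.1 242. ]
PS 184.91176802725587 PT 115.27371001739664
[[697.3 232.9  40. ]
 [750.  -31.2  40. ]
 [532.5 -73.4  40. ]
 [479.4 188.6  40. ]]
sides [np.float64(269.0), np.float64(222.0), np.float64(267.0), np.float64(222.0)]
clampy dir 101.35933799723456 beam dir 129.99367417463267 beam rad 0.49976344541852413
cell [594.83342493 101.60704226] stud end [581.0461125  170.23582643] stud now [498.58394917 130.59110417]
capctr 130 [598.2 102.7 130. ]
capctr 150 [595.  100.9 150. ]
capctr 170 [591.8  99.1 170. ]
side pivot [616.1  -6.2 204. ]
```

```bash
python3 -m jog '0 0 0 0.5 2 0.9 0; 0 0 0 1.3 4.2 1.8 0; 0 0 0 2.1 6.4 2.4 0; 0 0 0 2.9 8.6 3 0; 0 0 0 3.7 10.8 3 0'
python3 -m jog '0 0 0 0.8 2.2 0 0; 0 0 0 1.6 4.5 0 0; 0 0 0 2.4 6.8 0 0; 0 0 0 3.2 9.1 0 0; 0 0 0 4 11.4 0 0'
```

```text
time_s: 1.62
ee_pos: [320.9, -256.8, 290.4]
ee_rot: [179.8, -0.1, 23.3]
force: [1.5, -0.8, -0.1]
gripper_width: 44.0
time_s: 2.25
ee_pos: [420.4, 28.9, 289.4]
ee_rot: [179.9, -0.1, 23.3]
force: [1.0, -1.0, 0.1]
gripper_width: 0.5
```

```bash
python3 -m jog '0 0 0 0.8 1.6 -0.5 0; 0 0 0 1.5 3 -1.4 0; 0 0 0 1.5 3 -2.9 0; 0 0 0 1.5 3 -3.36 0; 0 0 0 1.5 3 -3.36 0'
python3 - <<'E'
from h import *
save('top','t1.png',(230,120,140,120),4)
E
```

```text
time_s: 2.88
ee_pos: [457.3, 101.6, 205.0]
ee_rot: [-180.0, 0.0, 23.3]
force: [-0.6, -0.4, 0.9]
gripper_width: 0.3
```

View pics/t1.png

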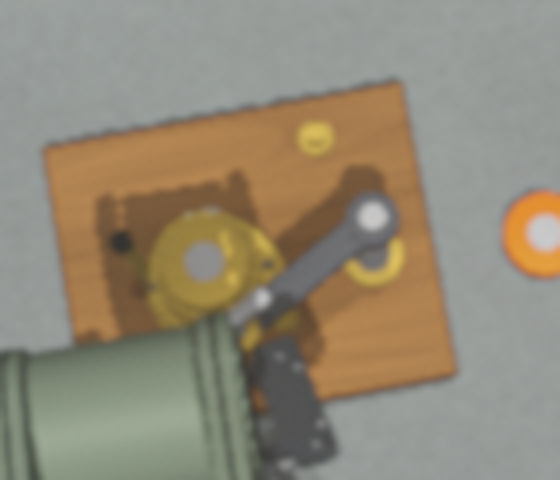

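```bash
python3 -m jog '0 0 0 0.7 0.7 0 0; 0 0 0 1.2 1.1 0 0; 0 0 0 1.8 1.5 0 0; 0 0 0 2.4 1.8 0 0; 0 0 0 2.8 2 0 0'
python3 -m jog '0 0 0 0.4 0.15 0 0; 0 0 0 0.8 0.25 0 0; 0 0 0 1.1 0.35 0 0; 0 0 0 1.3 0.4 0 0;  0 0 0 1.3 0.4 0 0'
```

```text
time_s: 3.55
ee_pos: [528.5, 152.8, 205.1]
ee_rot: [-180.0, -0.0, 23.3]
force: [-3.3, 1.0, 2.4]
gripper_width: 0.4
time_s: 4.18
ee_pos: [559.9, 162.0, 204.6]
ee_rot: [-180.0, 0.1, 23.3]
force: [-4.0, 2.0, 0.3]
gripper_width: 0.5
```

```bash
python3 -m jog '0 0 0 0.1 0.02 0 0; 0 0 0 0.1 0.02 0 0'; python3 -m jog '0 0 0 0.1 0.02 0 0; 0 0 0 0.1 0.02 0 0';python3 -m jog '0 0 0 0.1 0.02 0 0; 0 0 0 0.1 0.02 0 0'
```

```text
time_s: 4.42
ee_pos: [560.1, 162.1, 204.6]
ee_rot: [-179.9, 0.3, 23.3]
force: [-9.3, 2.7, 3.0]
gripper_width: 0.3
time_s: 4.68
ee_pos: [560.1, 162.1, 204.6]
ee_rot: [-179.9, 0.6, 23.3]
force: [-15.1, 0.9, 5.6]
gripper_width: 0.5
time_s: 4.92
ee_pos: [560.1, 162.1, 204.7]
ee_rot: [-179.8, 1.0, 23.3]
force: [-20.9, 1.2, 10.6]
gripper_width: 0.1
```

```bash
python3 -m jog '0 0 2 -1 -0.3 0 0; 0 0 4 -2 -0.6 0.5 0; 0 0 6 -3 -1 2.4 0; 0 0 8 -5 -1.4 3.6 0.4; 0 0 10 -7 -2 3.6 0.7'
python3 -m jog '0 0 2 0 0 0 0.7; 0 0 4 0 0 0 0.7; 0 0 5.6 0 0 0 0.7; 0 0 5.6 0 0 0 0.7'
python3 - <<'E'
from h import *
a=grab_frame('top');b=grab_frame('side')
for c in('top','side'):
  for q in('tbar','beam'):
    print(c,q,[(np.round(d['box']).tolist(),round(d['conf'],2)) for d in spotter.look_for(q,c)[:2]])
A=cv2.resize(a[130:240,230:360],(520,440),interpolation=cv2.INTER_CUBIC);B=cv2.resize(b[190:280,240:310],(280,360),interpolation=cv2.INTER_CUBIC)
B=np.vstack([B,np.zeros((80,280,3),np.uint8)])
cv2.imwrite('pics/c2.png',np.hstack([A,B])[...,::-1])
E
```

```text
time_s: 5.55
ee_pos: [394.0, 112.6, 297.7]
ee_rot: [179.5, -0.1, 73.6]
force: [-0.8, -0.2, -0.2]
gripper_width: 17.6
time_s: 6.05
ee_pos: [393.5, 112.7, 295.3]
ee_rot: [179.9, 0.1, 101.2]
force: [0.2, 0.2, 0.6]
gripper_width: 57.4
top tbar []
top beam [([247.0, 168.0, 83.0, 24.0], 0.56)]
side tbar [([289.0, 205.0, 1.0, 22.0], 0.58)]
side beam [([279.0, 190.0, 17.0, 60.0], 0.97)]
```

View pics/c2.png

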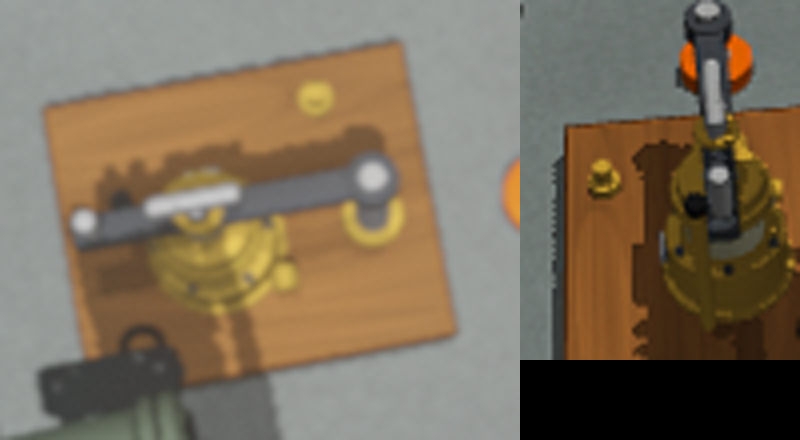

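Run:
```python
from h import *
f=lambda u,v,z:atz('top',(230+u/4,130+v/4),z)
print('T',f(193,199,242).round(1)); S=f(84,221,236);P=f(372,177,204);print(S,P); d=(S-P)[:2];d/=np.linalg.norm(d)
print(np.degrees(np.arctan2(d[1],d[0])),'T from beam',P[:2]+115*d)
np.save('base.npy',grab_frame('side').astype(int))
c=np.array([594.8,101.6]);xa=np.array([np.cos(np.radians(11.4)),np.sin(np.radians(11.4))])
for r in(50,63):print(r,proj('side',[*(c+r*xa),72]))
```

```text
T [594.8 100.6 242. ]
[580.81759288 169.62712332 236.        ] [617.48400963 -11.14024601 204.        ]
101.46617536404995 T from beam [594.62322864 101.56461055]
50 [[274.76465951 251.08316215]]
63 [[270.42353326 251.45332562]]
```

```bash
python3 -m jog '0 0 0 2 -0.12 0 0.5; 0 0 0 4.2 -0.24 0 0.5; 0 0 0 6.4 -0.36 0 0.5; 0 0 0 8.05 -0.46 0 0.5; 0 0 0 8.05 -0.46 -0.2 0.5'
python3 -m jog '0 0 0 0 0 -1 0.5; 0 0 0 0 0 -2.4 0.5; 0 0 0 0 0 -3.1 0.5; 0 0 0 0 0 -3.1 0.3; 0 0 0 0 0 -3.1 0.3'
```

```text
time_s: 7.02
ee_pos: [596.2, 101.6, 288.4]
ee_rot: [-180.0, 0.0, 101.2]
force: [-0.5, 0.0, 0.1]
gripper_width: 45.7
time_s: 7.65
ee_pos: [593.8, 102.1, 213.7]
ee_rot: [179.9, 0.0, 101.3]
force: [-0.0, -0.3, 0.9]
gripper_width: 29.0
```

```bash
python3 -m jog '0 0 0 0 0 0 0; 0 0 0 0 0 0 0; 0 0 0 0 0 0 0;0 0 0 0 0 0 0' 30
python3 -m jog '0 0 -1.8 0 0 -0.015 0; 0 0 -3.6 0 0 -0.03 0; 0 0 -5.4 0 0 -0.045 0' 30
```

```text
time_s: 8.15
ee_pos: [594.8, 102.2, 213.6]
ee_rot: [179.8, -0.0, 101.3]
force: [2.3, 0.5, 5.0]
gripper_width: 15.0
time_s: 8.52
ee_pos: [594.5, 102.2, 212.5]
ee_rot: [179.9, -0.1, 74.0]
force: [1.1, 1.4, 5.9]
gripper_width: 14.6
```

```bash
python3 -m jog '0 0 -1.8 0 0 -0.015 0; 0 0 -3.6 0 0 -0.03 0; 0 0 -5.4 0 0 -0.045 0' 30
python3 - <<'E'
from h import *
s=env.state();print(s['force'],s['torque'],s['ee_rot'],s['gripper_width'],s['qpos'][5])
save('side','s2.png',(240,140,120,130),4)
E
```

```text
time_s: 8.9
ee_pos: [594.3, 102.3, 211.3]
ee_rot: [179.9, -0.1, 47.0]
force: [1.8, 1.5, 5.5]
gripper_width: 14.7
[1.83110476 1.53729374 5.52178912] [ 0.25590804 -0.24099038  0.11303089] [ 1.79941462e+02 -1.13737996e-01  4.70292587e+01] 14.69304426054128 51.62144206341886
```

View pics/s2.png

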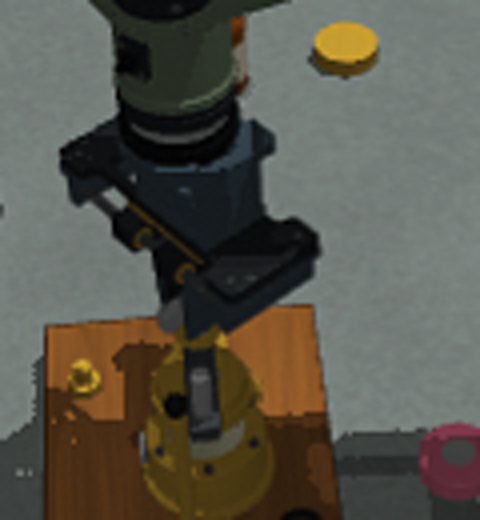

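```bash
cat > tab.py <<'E'
from h import *
a=grab_frame('side').astype(int)
s=env.state();yaw=s['ee_rot'][2];print('turn rad',round(np.radians((101.3-yaw)%360),2),'tz',round(float(s['torque'][2]),3),'fz',round(float(s['force'][2]),1),'j6',round(float(s['qpos'][5]),1),'w',round(s['gripper_width'],1))
print(a[248:256:2,267:280].sum(2)//3)
E
python3 tab.py
python3 -m jog '0 0 -1.8 0 0 -0.016 0; 0 0 -3.6 0 0 -0.033 0; 0 0 -5.4 0 0 -0.05 0';python3 tab.py
python3 -m jog '0 0 -1.8 0 0 -0.016 0; 0 0 -3.6 0 0 -0.033 0; 0 0 -5.4 0 0 -0.05 0';python3 tab.py
```

```text
turn rad 0.94 tz -0.032 fz 6.1 j6 51.5 w 14.8
[[45 46 45 47 47 42 29 39 91 58 72 72 70]
 [46 49 46 46 48 46 32 42 96 51 75 74 71]
 [46 48 44 46 47 47 47 54 94 49 56 58 29]
 [45 49 48 48 47 48 46 48 64 47 38 53 59]]
time_s: 9.38
ee_pos: [594.2, 102.5, 210.2]
ee_rot: [-180.0, -0.1, 20.0]
force: [0.4, 0.8, 6.4]
gripper_width: 14.4
turn rad 1.42 tz 0.098 fz 5.9 j6 78.8 w 14.4
[[46 47 44 48 47 48 43 46 93 61 73 73 70]
 [46 48 45 46 47 47 45 53 94 51 75 75 69]
 [45 48 45 46 47 46 46 53 94 49 55 59 29]
 [46 48 47 48 47 47 46 48 64 46 38 52 59]]
time_s: 9.8
ee_pos: [594.2, 102.8, 209.0]
ee_rot: [-179.9, -0.1, -7.0]
force: [0.5, 2.0, 7.0]
gripper_width: 14.8
turn rad 1.89 tz 0.124 fz 6.7 j6 105.8 w 14.7
[[56 57 43 48 47 47 43 46 93 60 72 73 71]
 [80 46 44 46 47 48 46 53 94 51 74 74 69]
 [45 48 44 46 47 47 46 52 94 50 56 57 28]
 [45 48 48 48 47 48 46 48 63 46 39 54 59]]
```

```bash
for i in 1; do :; done; python3 -m jog '0 0 -1 0 0 -0.009 0; 0 0 -2 0 0 -0.018 0';python3 tab.py
python3 -m jog '0 0 -1 0 0 -0.009 0; 0 0 -2 0 0 -0.018 0';python3 tab.py
```

```text
time_s: 10.1
ee_pos: [594.2, 102.9, 208.6]
ee_rot: [-179.9, -0.1, -16.8]
force: [0.3, 2.5, 7.7]
gripper_width: 14.2
turn rad 2.06 tz 0.101 fz 7.3 j6 115.6 w 14.9
[[ 57  58  43  48  47  47  45  46  93  62  74  72  70]
 [ 42  47  44  46  47  48  47  54 100  51  74  74  70]
 [ 45  49  45  48  46  47  47  54  94  49  55  58  28]
 [ 45  48  49  47  48  47  47  47  64  47  38  53  60]]
time_s: 10.4
ee_pos: [594.2, 102.9, 208.2]
ee_rot: [-179.8, -0.0, -26.8]
force: [0.4, 2.7, 7.1]
gripper_width: 14.7
turn rad 2.24 tz 0.122 fz 6.0 j6 125.6 w 14.5
[[ 58  57  44  48  47  46  45  54  92  61  73  73  69]
 [ 44  47  45  47  48  48  45  49 100  51  74  74  71]
 [ 45  48  45  46  47  47  46  54  95  49  55  58  27]
 [ 45  48  48  48  48  48  47  49  64  46  38  53  49]]
```

```bash
python3 -m jog '0 0 -1 0 0 -0.009 0; 0 0 -2 0 0 -0.018 0';python3 tab.py
```

```text
time_s: 10.7
ee_pos: [594.3, 103.0, 207.8]
ee_rot: [-179.8, -0.0, -36.8]
force: [0.4, 4.0, 7.5]
gripper_width: 14.5
turn rad 2.41 tz 0.121 fz 7.4 j6 135.6 w 14.7
[[46 46 45 47 47 47 45 55 92 60 73 73 70]
 [46 49 46 47 47 47 45 49 99 49 76 76 67]
 [46 48 45 47 47 47 46 53 96 50 55 39 20]
 [45 49 48 47 47 47 48 49 64 44 38 49 45]]
```

```bash
python3 -m jog '0 0 0 0 0 0 0.35; 0 0 0 0 0 0 0.35; 0 0 0 0 0 0 0.35; 0 0 0 0 0 1 0.35; 0 0 0 0 0 1.8 0.35'
python3 -m jog '0 0 2 0 0 0 0.35; 0 0 4 0 0 0 0.35; 0 0 6 0 0 0 0.35; 0 0 8 0 0 0 0.35; 0 0 10 0 0 0 0.35'
python3 -m jog '0 0 2 0 0 0 0.35; 0 0 4 0 0 0 0.35; 0 0 6 0 0 0 0.35; 0 0 8 0 0 0 0.35; 0 0 10 0 0 0 0.35'
python3 -m jog '0 0 2 0 0 0 0.35; 0 0 4 0 0 0 0.35; 0 0 6 0 0 0 0.35; 0 0 8 0 0 0 0.35; 0 0 10 0 0 0 0.35'
python3 -m jog '0 0 2 0 0 0 0.35; 0 0 4 0 0 0 0.35; 0 0 6 0 0 0 0.35; 0 0 6 0 0 0 0.35'
python3 - <<'E'
from h import *
save('top','t3.png',(240,130,100,100),5)
E
```

```text
time_s: 11.38
ee_pos: [593.5, 101.7, 251.6]
ee_rot: [179.9, 0.0, -36.7]
force: [0.7, -0.4, 0.1]
gripper_width: 31.9
time_s: 12.0
ee_pos: [593.4, 101.7, 250.9]
ee_rot: [180.0, 0.1, 13.6]
force: [0.2, -0.1, -0.5]
gripper_width: 31.8
time_s: 12.62
ee_pos: [593.5, 101.7, 250.9]
ee_rot: [-180.0, 0.1, 63.6]
force: [0.6, -0.0, 0.4]
gripper_width: 31.9
time_s: 13.25
ee_pos: [593.4, 101.7, 250.9]
ee_rot: [-179.9, -0.0, 113.6]
force: [-0.3, 0.1, -0.3]
gripper_width: 32.2
time_s: 13.75
ee_pos: [593.5, 101.7, 251.0]
ee_rot: [-180.0, -0.0, 143.2]
force: [-0.2, 0.3, 0.2]
gripper_width: 31.7
```

View pics/t3.png

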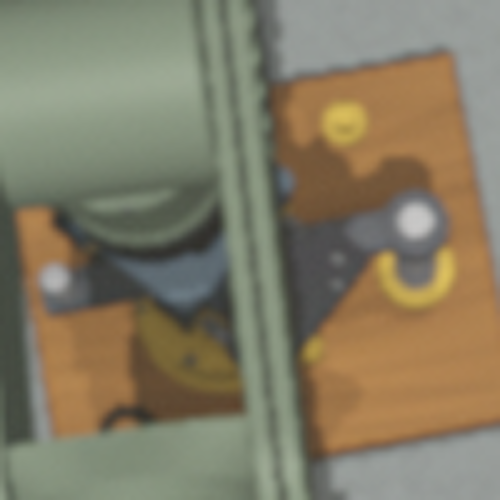

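```bash
python3 -m jog '0 0 0 0.03 0.02 -0.8 0.35; 0 0 0 0.03 0.02 -1.72 0.35; 0 0 0 0.03 0.02 -1.72 0.2; 0 0 0 0.03 0.02 -1.72 0; 0 0 0 0.03 0.02 -1.72 0' 30
python3 -m jog '0 0 0 0 0 0 0; 0 0 0 0 0 0 0; 0 0 0 0 0 0 0'; python3 tab.py
```

```text
time_s: 14.42
ee_pos: [595.0, 102.6, 209.0]
ee_rot: [179.9, 0.0, 143.3]
force: [-0.2, 0.6, -1.5]
gripper_width: 14.7
time_s: 14.8
ee_pos: [594.9, 102.6, 209.0]
ee_rot: [179.9, 0.1, 143.3]
force: [0.8, 1.8, 1.3]
gripper_width: 14.7
turn rad 5.55 tz 0.0 fz 1.0 j6 -44.6 w 14.5
[[ 46  46  46  48  47  48  45  54  90  61  74  70  51]
 [ 45  49  45  47  47  48  45  49 100  50  75  71  67]
 [ 44  48  44  47  48  46  47  53  96  50  54  40  19]
 [ 45  48  47  49  48  48  47  48  64  43  38  50  58]]
```

```bash
sed -i "s/(101.3-yaw)%360)/(281.3-yaw-0.0)%360)/; s/a\[248:256:2,267:280\]/a[249:254:2,267:280]/" tab.py
python3 -m jog '0 0 -1 0 0 -0.009 0; 0 0 -2 0 0 -0.018 0';python3 tab.py
```

```text
time_s: 15.1
ee_pos: [594.9, 102.6, 208.6]
ee_rot: [179.9, 0.0, 133.2]
force: [1.1, 1.1, 0.9]
gripper_width: 14.1
turn rad 2.59 tz 0.097 fz 1.9 j6 -34.4 w 14.1
[[ 45  48  45  47  48  48  46  56  98  66  68  50  50]
 [ 45  49  45  47  48  48  46  49 100  47  53  55  50]
 [ 45  48  46  47  47  47  46  52  88  36  42  41  37]]
```

```bash
python3 -m jog '0 0 -1 0 0 -0.009 0; 0 0 -2 0 0 -0.018 0';python3 tab.py
```

```text
time_s: 15.4
ee_pos: [594.9, 102.5, 208.1]
ee_rot: [179.9, 0.0, 123.2]
force: [0.1, 1.5, 1.8]
gripper_width: 14.4
turn rad 2.76 tz 0.106 fz 2.0 j6 -24.4 w 14.4
[[46 46 47 70 79 59 65 66 63 57 58 69 50]
 [46 48 47 67 95 87 90 89 86 47 52 55 58]
 [46 48 45 50 71 62 62 63 60 44 43 54 36]]
```

```bash
python3 -m jog '0 0 -1 0 0 -0.009 0; 0 0 -2 0 0 -0.018 0';python3 tab.py
```

```text
time_s: 15.7
ee_pos: [594.9, 102.5, 207.7]
ee_rot: [179.9, 0.0, 113.3]
force: [-0.2, 1.5, 2.1]
gripper_width: 14.4
turn rad 2.93 tz 0.1 fz 3.5 j6 -14.5 w 14.8
[[46 47 45 55 60 51 54 52 51 54 69 74 72]
 [46 48 46 55 70 63 64 63 62 51 71 73 57]
 [45 48 45 51 72 63 63 64 61 43 45 53 36]]
```

The tab came out at about 2.76 rad. I had already queued one more 10° step, so it turned 0.17 rad past that, still inside the 0.5 rad margin. I'm releasing the bar without any more turning.

```bash
python3 -m jog '0 0 0 0 0 0 0.35; 0 0 0 0 0 0 0.35; 0 0 0 0 0 0 0.35; 0 0 0 0 0 1 0.35; 0 0 0 0 0 2.5 0.35'
python3 -m jog '0 0 0 -1 0 1 0.35; 0 0 0 -3 0 1.5 0.35; 0 0 0 -5 0 1.5 0.35; 0 0 0 -7 0 1.5 0.35; 0 0 0 -9 0 1.5 0.35'
python3 -m jog '0 0 0 0 -2 0 0.35; 0 0 0 0 -4 0 0.35; 0 0 0 0 -6 0 0.35; 0 0 0 0 -8 0 0.35; 0 0 0 0 -8 0 0.35'
python3 - <<'E'
from h import *
a=grab_frame('top');b=grab_frame('side')
A=cv2.resize(a[130:240,230:360],(440,372),interpolation=cv2.INTER_CUBIC);B=cv2.resize(b[190:280,240:330],(372,372),interpolation=cv2.INTER_CUBIC)
cv2.imwrite('pics/f.png',np.hstack([A,B])[:,:800,::-1])
print([(np.round(d['box']).tolist(),round(d['conf'],2)) for d in spotter.look_for('tab','side')[:2]])
for q in('plug','seal','spanner','beaker','reagent','spare_cap','driver'):
    print(q,[(np.round(d['box']).tolist(),round(d['conf'],2)) for d in spotter.look_for(q,'top')[:1]])
E
```

```text
time_s: 16.38
ee_pos: [593.7, 102.2, 268.8]
ee_rot: [-179.8, -0.0, 113.3]
force: [0.1, -1.2, 0.4]
gripper_width: 31.8
time_s: 17.0
ee_pos: [367.7, 102.2, 306.9]
ee_rot: [-180.0, -0.0, 113.3]
force: [-0.6, 0.7, 0.6]
gripper_width: 31.8
time_s: 17.62
ee_pos: [369.1, -100.2, 306.9]
ee_rot: [-180.0, 0.0, 113.0]
force: [-0.5, 0.0, -0.3]
gripper_width: 32.2
[]
plug []
seal [([263.0, 211.0, 12.0, 7.0], 0.54)]
spanner [([159.0, 204.0, 34.0, 41.0], 0.78)]
beaker [([158.0, 156.0, 32.0, 30.0], 0.94)]
reagent [([442.0, 164.0, 23.0, 21.0], 0.69)]
spare_cap [([458.0, 204.0, 22.0, 24.0], 0.79)]
driver [([165.0, 271.0, 31.0, 52.0], 0.55)]
```

View pics/f.png

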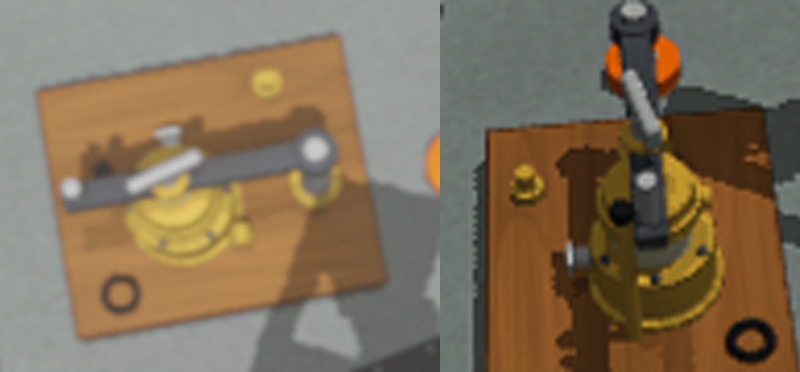

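The final picture shows the tab out (top crop 167,133; side crop 577,256), the beam in line with the cell, the glass looking whole, and the plug and ring in place.

```bash
python3 -c "
from workcell import env
print(env.job_done(), env.state()['time_s'])"
```

```text
the job is handed in; nothing more can be done
the job is handed in; nothing more can be done
```

The cell is closed and the job is handed in at about 18 s. I pushed the beam to its stop by the stud. It stopped at the computed place and the push force rose to about 21 N. I then screwed the T-bar down in two grasps until the tab popped out, and released it without turning back.

- **Overshoot:** the tab came out between 2.59 and 2.76 rad. I had already queued one more 10° step and stopped at 2.93 rad. That is 0.17 to 0.34 rad past release, inside the 0.5 rad before the glass reaches its rating, but not an immediate stop.
- **Final checks:** the last pictures show the tab out, the beam over the cap and the glass looking whole. Clamp tightness was not measured separately; the screw was simply left where it stopped.
- **Other things on the bench:** the plug and ring look undisturbed in the last picture. The spotter put the spanner, beaker, reagent, spare cap and driver about where the first picture showed them.
- **Spotter and sensor disagreements:** the spotter did not find the tab or the plug at the end, though both show clearly in the picture. The gripper read about 14.5 mm on the 12 mm bar, but the screw torque (about 0.12 N m) and the bar's final angle confirmed that it had turned.

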